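# Move the pull-to-turn selector switch to its second notch

## Robot

A 6-joint arm with a two-finger parallel gripper is mounted at the origin on the work surface. World frame = base frame: x ahead of the robot, y to its left, z up, the work surface at z = 0. Lengths are in mm, angles in rad, forces in N, time in s.
With the tool pointing down it reaches from about 400 to 925 mm from the base axis. Payload 12.5 kg.
Tool frame: the origin (TCP) lies at the very end of the fingers, on their centre line; the grasp point (between the pads) lies 19 mm behind it; z points along the fingers, y is the line along which they close (so a half turn about z gives the same grasp; the last joint's range is limited). The gripper opens to 95 mm and grips with 3 to 60 N. Pads are 20 mm wide; open, the fingers measure 119 mm over their backs; the gripper's body (75 mm by 180 mm) begins 59 mm behind the grasp point.
Start: joints at [-1.448, 0.491, 1.559, -0, 1.092, -0.106], TCP at [141.778, -608.725, 214.661] pointing down, gripper open.
Joint ranges: [-3.1, 3.1], [-0.84, 2.19], [0.05, 2.79], [-1.13, 4.28], [0.06, 2.93], [-2.69, 2.69]. Speed limits (rad/s): [2.22, 2.22, 2.79, 3.14, 3.14, 3.14].

## Interface

Orientations are given as a unit quaternion [w, x, y, z].
In Python, from rig import ctrl, cams, job gives the robot as it stands. The module is installed in compiled form; this text tells all that it offers.
- The arm moves only by the shell command python3 -m jog 'ROWS' [FORCE]. ROWS is JSON, a list of rows, each a list of 3 entries, a list of its own where there are three numbers: the turn, a rotation vector about the tool's x, y, z in degrees, then the shift along the tool's x, y, z in m, then the finger opening in m, from 0 to 0.0951. In form: [[[rx, ry, rz], [x, y, z], gripper], ...]. A call has 1 to 12 rows; each row is the pose to reach, as a shift and turn from the pose commanded when the call began, along the tool's axes at that moment; what a row does not reach only later rows make up. A row lasts 1/10 s, in which the tool goes at most 50 mm and 8.59 degrees, less where a joint would pass 70% of its speed; a pose out of reach is approached as far as the arm can. A call with a gripper value outside its range is refused whole. The fingers move at their own pace and stop on an object; FORCE is the grip in N (left out, the last holds). Time passes only in rows, so rows that repeat a pose let the fingers close. It gives the time, the measured TCP pose, the force, the opening and the grip force at its end, in the units of the state.
- ctrl.read_state(): the state, without advancing time (a new reading comes with each control period).
- cams.camera(name): name is "scene" or "top" or "wrist"; returns the picture (420x560x3 uint8, blue, green, red); there is no depth.
- cams.camera_params(name): a dict with "camera_matrix" (3x3 intrinsics, pixels), "k1" (the pictures are not rectified: a ray, as slopes to the right and down, at radius r is drawn at 1 + k1 r^2 times it, then the intrinsics apply), "R" (3x3) and "t" (3): a world point X has camera coordinates R X + t; the wrist camera has in their place "T_tool_cam" (4x4, takes a point from camera to tool coordinates, whose origin is the TCP and whose axes are the flange's). Camera axes: x right, y down, z forward; pixel columns grow to the right and rows downward; lengths in mm; the calibration is good to about 2 mm. A picture is of the moment at which its call begins: read the wrist's pose just before it. camera_params takes no time and is no camera call.
- job.sign_off(): hands the job in; it is judged then, once.
The state is a dict: "t": time; "joint_positions": joint angles; "dq": joint speeds; "tau": joint torques, N m; "eef_pos": TCP position; "ee_rot": TCP orientation; "ft_force": force on the tool from outside, world axes, zero at the start; "moment": the same for the moment, N m; "finger_gap": finger opening in mm; "gripper_force": force on a finger pad.
Only numpy, scipy, OpenCV 4.12 (cv2) and the standard library are available. Lean on these libraries where they do the work, as an engineer would, in place of code of your own. Each camera call takes 0.05 s, during which the arm holds its last target. There are 200 camera calls.

## Task

On the wiring board, pull the rotary switch's sprung knob up out of its notch, turn it anticlockwise (seen from above) to the next notch of the ring and let it snap fully home there, then leave it. That notch sits on an adjustable stop, so find it by feel; do not force the knob's cross-pin hard against the ring, and leave the breaker, the terminal strip and the screwdriver where they are.

Things in the scene. Friction and masses are not known exactly. Their poses are not given: they have to be found in the camera images.
- board: Bare aluminium mounting plate, 220 (x) x 340 (y) x 4 mm, fixed flat on the bench. It carries the rotary switch (black block 90 x 90 mm, top face 44 mm above the bench) and, 76 mm to -x of the axis, a wiring duct 32 mm high. Origin: on the bench under the knob's vertical axis; z up; x is the direction of the first notch as seen from the axis.
- contactor_top (a point): Middle of the top, 80 mm above the bench, of the contactor fixed on the board 135 mm to +y of the knob's axis (80 x 45 mm, with 46 mm high rail terminals beyond it). Its near side is 112 mm from the axis.
- ring_top (a point): On the knob's axis at the height of the top of the notched steel ring (53 mm above the bench, 9 mm above the switch's top face; 17 to 31 mm from the axis). Away from the two notches the ring is unbroken: let down there, the pin only rides on top of it. A knob left free to move up and down drops by itself when the pin comes over a notch.
- next_notch_zone (a point): Middle of the range of the next (target) notch, at the ring's top, 28 mm from the axis, 1.24 rad anticlockwise of the first notch. The notch itself is up to 0.27 rad to either side of here, exact place unknown: it is cut in an adjustable dark steel stop plate around the ring, and seen from above as a gap in it 24 to 31 mm from the axis.
- knob_grip (a point): Grip point of the black knob: on the axis in a straight bar 46 mm long, 14 mm thick, 34 mm high (66.5 to 100.5 mm above the bench, knob down). It is 85 mm above the bench with the knob down and rises with it. x axis along the bar towards the pin, y across its thickness, z up. Below the bar is a collar of 16 mm radius.
- crosspin: Steel cross-pin, 6 x 6 mm with rounded edges, sticking out from under the bar's +x end to 34 mm from the axis. Origin: on the axis at the pin's height, 48 mm above the bench, knob down; x along the pin. In a notch (7.6 mm wide) it is 8 mm below the ring's top and cannot turn; it clears the ring with the knob pulled up by more than 8 mm. More than about 30 N on it is forcing.
- plunger (a joint): How far the knob is pulled up, in m: 0 fully home in a notch, about 0.008 when the pin rests on top of the ring, 0.016 at its upper stop. A spring pulls it down with 5.6 N at 0 and 11 N at the upper stop, slowed by some damping.
- knob (a joint): Turn of the knob, in rad, anticlockwise from above positive: near 0 in the first notch, where it starts; 0.97 to 1.51 in the next notch. In a notch the pin has about 0.03 rad of play each way. Turning takes 0.03 Nm, up to 0.1 Nm with the pin riding on the ring. End stops at -0.35 and 1.9.
- breaker_mid (a point): White three-pole circuit breaker, 85 x 54 x 66 mm, loose on the bench beside the board: leave it alone. Point: its middle, 33 mm up.
- terminals_mid (a point): Grey terminal strip, 42 x 75 x 36 mm, loose on the bench beyond the board: leave it alone. Point: its middle, 18 mm up.
- screwdriver: Screwdriver lying loose on the bench, along its x: leave it alone. Origin: under its middle.

How it is judged (in metres and radians):
On the way, in this order (a step that is already met when the one before it is completed fails the run):
1. the knob is pulled up out of its first notch (8 mm or more) (value of joint plunger above 0.0075 m and value of joint knob below 0.5 rad), for 0.05 s.
2. the knob is turned anticlockwise away from the first notch with the pin still above the notches (value of joint plunger above 0.006 m and value of joint knob above 0.55 rad), for 0.05 s.
At the end, for the whole second after the job is handed in: The knob is fully down (within 1.5 mm) with its cross-pin in the second notch (turned 0.85 to 1.65 rad) and is at rest there (value of joint plunger below 0.0015 m and value of joint knob between 0.85 and 1.65 rad and velocity of joint knob below 0.05 rad/s); the robot touches nothing.
It fails at once if the cross-pin is forced against the ring or anything else with more than 30 N (contact force between crosspin and anything else above 30 N).
It fails at once if the breaker is moved by more than 15 mm (distance of breaker_mid from where it was at the start of the episode above 0.015 m).
It fails at once if the terminal strip is moved by more than 15 mm (distance of terminals_mid from where it was at the start of the episode above 0.015 m).
It fails at once if the screwdriver is moved by more than 15 mm (distance of screwdriver from where it was at the start of the episode above 0.015 m).
It also fails if it takes over 58 s, if anything falls off the work surface, if the arm or the gripper's body presses on something with over 40 N, if the wrist force passes 120 N, or if a joint passes its speed limit or range.

## Working session

There is one attempt and no reset: what is moved stays moved. The work goes in short steps, Python scripts to look and compute and a shell command to move; the robot and the scene stay as the last step left them, time stands still between calls to the robot, and variables do not carry over. Pictures are saved under pics/ and viewed, at most 10 in all, crops included, and the job is handed in when it is done.

```bash
mkdir -p pics; python3 - <<'E'
from rig import ctrl,cams,job
import cv2
s=ctrl.read_state();print(s)
for n in("scene","top"):
    cv2.imwrite(f"pics/{n}0.png",cams.camera(n));print(cams.camera_params(n))
print(cams.camera_params("wrist"))
E
```

```text
{'t': 0.0, 'joint_positions': array([-1.44762040e+00,  4.91556234e-01,  1.55946612e+00, -2.35310533e-05,
        1.09168180e+00, -1.05608619e-01]), 'dq': array([-0.00061837, -0.00106363, -0.00087941,  0.00150682,  0.00015016,
       -0.00017211]), 'tau': array([-2.61935102e-04, -6.12633276e+01, -2.58179355e+01,  6.92469534e-02,
        4.81931702e-02, -9.19216541e-05]), 'eef_pos': array([ 141.72686946, -608.46402618,  214.0580713 ]), 'ee_rot': array([-5.55638288e-04,  9.93463562e-01,  1.14148332e-01, -1.53188168e-05]), 'ft_force': array([-0.26857506,  0.34393004,  0.04724842]), 'moment': array([-0.00306814,  0.02062913,  0.05125969]), 'gripper_force': 0.0, 'finger_gap': 94.9769044278914}
{'camera_matrix': array([[492.09116429,   0.        , 279.61780852],
       [  0.        , 492.09116429, 204.58260574],
       [  0.        ,   0.        ,   1.        ]]), 'k1': -0.06100620583062998, 'R': array([[ 0.64210166,  0.76649332,  0.01390821],
       [ 0.62820434, -0.51568361, -0.58260597],
       [-0.43939135,  0.38282946, -0.81263574]]), 't': array([-330.23521071, -333.03317853, 1369.6667
[... 272 characters left out ...]
.99994236, -0.00381222, -0.01003715],
       [ 0.01011165, -0.02005462, -0.99974775]]), 't': array([-47.452851  , 553.14878214, 810.31947666])}
{'camera_matrix': array([[339.31999111,   0.        , 283.32779635],
       [  0.        , 339.31999111, 219.65477371],
       [  0.        ,   0.        ,   1.        ]]), 'k1': -0.05507312522921282, 'T_tool_cam': array([[ 1.74397028e-03, -9.55374678e-01, -2.95391575e-01,
         8.43929681e+01],
       [ 9.99998095e-01,  1.40725160e-03,  1.35249090e-03,
        -5.34504661e-01],
       [-8.76445296e-04, -2.95393371e-01,  9.55375313e-01,
        -1.70408506e+02],
       [ 0.00000000e+00,  0.00000000e+00,  0.00000000e+00,
         1.00000000e+00]])}
```

View pics/top0.png

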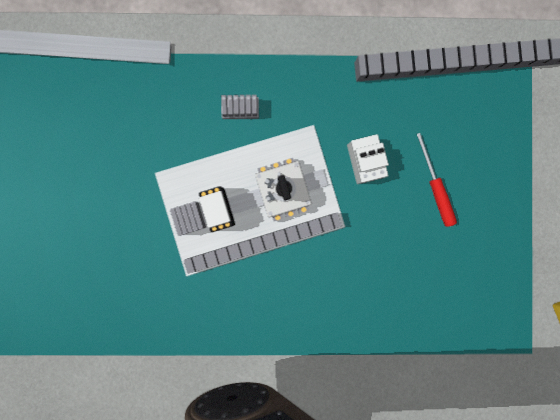

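View pics/scene0.png

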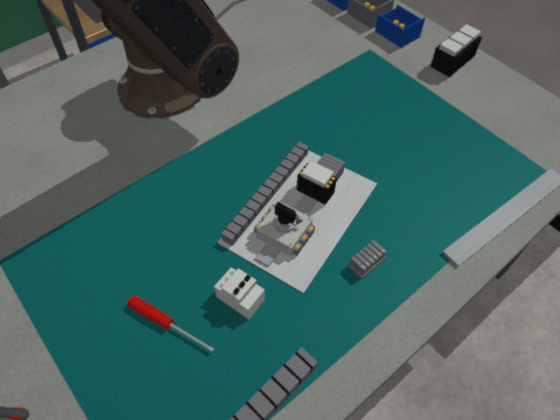

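The top view shows the board with the knob at about (285,187), the contactor at (215,208), the breaker at (370,158) and the screwdriver at (437,180). I'll enlarge the knob and fit the plate's outline.

```bash
cat > h.py <<'E'
import numpy as np,cv2
from rig import ctrl,cams
from scipy.spatial.transform import Rotation as Ro
def ray(n,uv,s=None):
    p=cams.camera_params(n);K=p["camera_matrix"]
    d=(np.array(uv,float)-K[:2,2])/K[0,0];q=d.copy()
    for _ in range(20): q=d/(1+p["k1"]*(q@q))
    v=np.r_[q,1]
    if n=="wrist":
        T=p["T_tool_cam"];w,x,y,z=s["ee_rot"];A=Ro.from_quat([x,y,z,w]).as_matrix()
        return A@T[:3,3]+s["eef_pos"],A@T[:3,:3]@v
    return -p["R"].T@p["t"],p["R"].T@v
def at(n,uv,z,s=None):
    o,d=ray(n,uv,s);return o+d*(z-o[2])/d[2]
E
python3 - <<'E'
from h import *
im=cv2.imread("pics/top0.png")
cv2.imwrite("pics/topc.png",cv2.resize(im[110:280,150:350],None,fx=3.5,fy=3.5,interpolation=cv2.INTER_CUBIC))
c=[at("top",u,4) for u in [(155,172),(314,125.5),(344,227),(187,275)]]
print(np.round(c)); 
for i in range(4): d=c[(i+1)%4]-c[i];print(np.hypot(*d[:2]),np.degrees(np.arctan2(d[1],d[0])))
print(at("top",(285,187),100),at("scene",(285,210),100))
E
```

```text
[[ 625.  210.    4.]
 [ 723. -115.    4.]
 [ 514. -177.    4.]
 [ 415.  144.    4.]]
339.2274411877208 -73.27587510742498
217.82598509093967 -163.3628962775808
335.76865669186685 107.1037001623273
220.07246578606788 17.54043115071226
[589.84202598 -52.49059711 100.        ] [595.17857783 -55.21291262 100.        ]
```

View pics/topc.png

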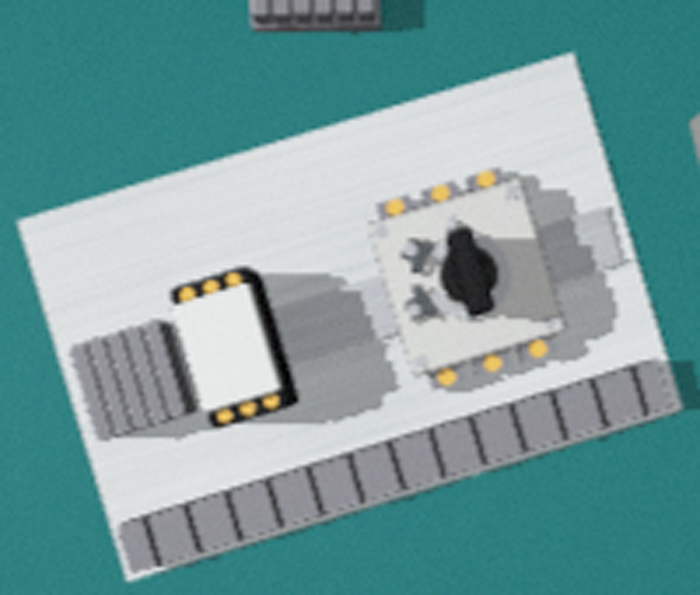

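The plate fits to 339 x 218 mm, so the geometry holds. Board yaw is about 17° and the knob is near (591,-52). The stop plate's two dark lugs lie on its +y side. I'm moving over it for a close look.

```bash
python3 -m jog '[[[0,0,0],[0.04,-0.03,0],0.095],[[0,0,0],[0.08,-0.06,0],0.095],[[0,0,0],[0.119,-0.09,0],0.095],[[0,0,-4],[0.158,-0.12,0],0.095],[[0,0,-4],[0.197,-0.15,0],0.095],[[0,0,-4],[0.236,-0.18,0],0.095],[[0,0,-4],[0.275,-0.21,0],0.095],[[0,0,-4],[0.314,-0.24,0],0.095],[[0,0,-4],[0.353,-0.27,0],0.095],[[0,0,-4],[0.392,-0.3,0],0.095],[[0,0,-4],[0.43,-0.33,0],0.095],[[0,0,-4],[0.46,-0.36,0],0.095]]'
python3 - <<'E'
from h import *
s=ctrl.read_state();w,x,y,z=s["ee_rot"];A=Ro.from_quat([x,y,z,w])
print(A.inv().apply(np.array([591,-52,200])-s["eef_pos"]),A.as_matrix()[:,0])
E
```

```text
t: 1.3
eef_pos: [509.4, -151.8, 214.4]
ee_rot: [0.0, 0.989, 0.149, -0.0]
ft_force: [-0.2, 0.4, 0.7]
finger_gap: 94.9
gripper_force: 0.0
[107.36722734 -71.30960154  14.4374371 ] [ 9.55593009e-01  2.94689670e-01 -1.29579105e-05]
```

```bash
python3 -m jog '[[[0,0,0],[0.036,-0.024,0.007],0.095],[[0,0,0],[0.072,-0.048,0.014],0.095],[[0,0,0],[0.107,-0.071,0.02],0.095],[[0,0,0],[0.107,-0.071,0.02],0.095],[[0,0,0],[0.107,-0.071,0.02],0.095],[[0,0,0],[0.107,-0.071,0.02],0.095]]'
python3 - <<'E'
from h import *
import pickle
s=ctrl.read_state();im=cams.camera("wrist");pickle.dump(s,open("s1.pkl","wb"));print(s["eef_pos"],s["ee_rot"])
cv2.imwrite("pics/w1.png",im)
E
```

```text
t: 1.9
eef_pos: [589.0, -55.0, 194.5]
ee_rot: [0.0, 0.989, 0.149, -0.0]
ft_force: [0.8, 0.7, 0.2]
finger_gap: 95.1
gripper_force: 0.0
[589.00607029 -54.97359143 194.53369765] [ 2.08001527e-05  9.88904856e-01  1.48549996e-01 -2.88148296e-04]
```

View pics/w1.png

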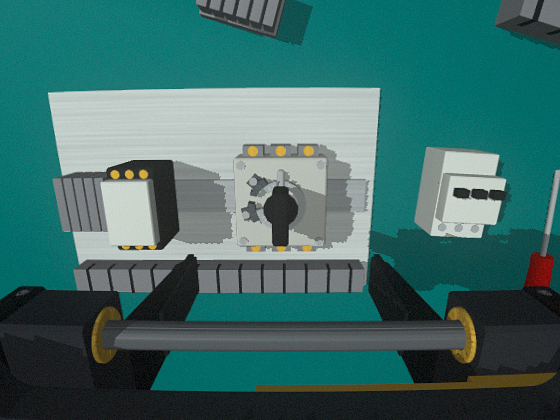

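The wrist view shows the knob bar at about (281,195–245), the pin at (281,172), and the stop lugs at (258,184) and (250,211) with the gap between them. I'll enlarge it.

```bash
python3 - <<'E'
import cv2
im=cv2.imread("pics/w1.png")
cv2.imwrite("pics/w1c.png",cv2.resize(im[140:255,225:335],None,fx=5,fy=5,interpolation=cv2.INTER_CUBIC))
E
```

```text
(no output)
```

View pics/w1c.png

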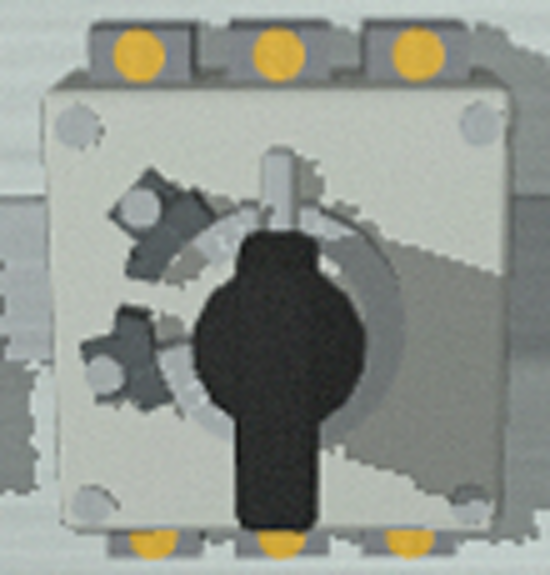

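```bash
python3 - <<'E'
from h import *
import pickle
s=pickle.load(open("s1.pkl","rb"))
f=lambda u,z:at("wrist",(225+(u[0]-2)/5,140+(u[1]-2)/5),z,s)
B=[f(u,44) for u in [(48,88),(507,88),(492,528),(65,528)]]
c=np.mean(B,0);print(c,[np.hypot(*(B[i]-B[i-1])[:2]) for i in range(4)])
e=B[1]-B[0];print("yaw",np.degrees(np.arctan2(e[1],e[0]))+90)
scr=np.mean([f(u,44) for u in [(78,127),(482,122),(467,502),(94,503)]],0);print("screws",scr)
K=np.mean([f(u,100.5) for u in[(238,527),(318,527)]],0);K2=np.mean([f(u,100.5) for u in[(242,235),(316,235)]],0)
print("bar",K,K2,(K+K2)/2,np.hypot(*(K-K2)[:2]),np.degrees(np.arctan2(*(K2-K)[1::-1])))
p=f((281,150),51);print("pin tip",p)
for c0 in (c,(K+K2)/2):
  for n,u in dict(gap=(140,293),l1=(128,278),l1i=(165,279),l2=(117,308),l2i=(152,308),pin=(281,150)).items():
    d=f(u,53)-c0;print(n,np.hypot(*d[:2]),np.arctan2(d[1],d[0])-np.radians(17.1))
E
```

```text
[590.20240883 -51.32623895  44.        ] [np.float64(88.5562327366665), np.float64(86.21947585677093), np.float64(88.55065417498322), np.float64(86.6764406978728)]
yaw 17.169537556246212
screws [589.69021147 -51.93318493  44.        ]
bar [569.50223805 -58.144652   100.5       ] [616.95726185 -43.77472495 100.5       ] [593.22974995 -50.95968848 100.5       ] 49.583002003264454 16.846916075489432
pin tip [622.53285271 -42.06447012  51.        ]
gap 26.865541846007247 1.3135739648803795
l1 29.80756115153609 1.23806113945844
l1i 23.25209187508196 1.1476858934073526
l2 30.66460427073618 1.4428257170253556
l2i 24.100452628607968 1.407490013894539
pin 33.941304638182544 -0.019654785613112014
gap 26.79706271210484 1.4272593609115771
l1 29.49177109073711 1.3404037202487176
l1i 22.705516508655062 1.2783461136444048
l2 30.967109156001438 1.5413358422278955
l2i 24.33689518721801 1.5331082563722367
pin 30.93371852636758 -0.004113714580584571
```

Axis is about (590.2,-51.4), yaw 17.1° (the tool is already aligned), and the gap is at about 1.31 rad, which is within the 0.97–1.51 range. Now down, then close lightly.

```bash
python3 -m jog '[[[0,0,0],[0.002,-0.003,0.03],0.095],[[0,0,0],[0.002,-0.003,0.06],0.08],[[0,0,0],[0.002,-0.003,0.09],0.06],[[0,0,0],[0.002,-0.003,0.11],0.05],[[0,0,0],[0.002,-0.003,0.124],0.04],[[0,0,0],[0.002,-0.003,0.124],0.04],[[0,0,0],[0.002,-0.003,0.124],0.03],[[0,0,0],[0.002,-0.003,0.124],0.03]]' 10
python3 -m jog '[[[0,0,0],[0,0,0],0.02],[[0,0,0],[0,0,0],0.02],[[0,0,0],[0,0,0],0.01],[[0,0,0],[0,0,0],0.01],[[0,0,0],[0,0,0],0.01],[[0,0,0],[0,0,0],0.01]]' 5
python3 -c "from rig import ctrl;s=ctrl.read_state();print(s['ft_force'],s['moment'],s['gripper_force'])"
```

```text
t: 2.75
eef_pos: [591.1, -51.3, 71.8]
ee_rot: [0.0, 0.989, 0.149, 0.001]
ft_force: [0.1, 0.1, -0.2]
finger_gap: 44.6
gripper_force: 0.0
t: 3.35
eef_pos: [590.8, -51.3, 70.8]
ee_rot: [0.0, 0.989, 0.149, 0.0]
ft_force: [0.9, -3.4, 2.0]
finger_gap: 13.9
gripper_force: 5.0
[ 0.85252734 -3.44688227  2.03793754] [-0.67490695 -0.08137368  0.00089052] 5.000506527721882
```

```bash
python3 -m jog '[[[0,0,0],[0,0.0007,0],0.01],[[0,0,0],[0,0.0007,0],0.01],[[0,0,0],[0,0.0007,0],0.01]]' 5; python3 -m jog '[[[0,0,0],[0,0,0],0.01],[[0,0,0],[0,0,0],0.01],[[0,0,0],[0,0,0],0.01]]' 30
```

```text
t: 3.65
eef_pos: [590.8, -51.5, 70.8]
ee_rot: [-0.0, 0.989, 0.149, 0.0]
ft_force: [-0.4, 0.3, 4.9]
finger_gap: 14.4
gripper_force: 5.0
t: 3.95
eef_pos: [590.8, -51.5, 70.8]
ee_rot: [-0.0, 0.989, 0.149, 0.0]
ft_force: [-0.7, 0.8, 5.1]
finger_gap: 13.6
gripper_force: 30.0
```

```bash
python3 -m jog '[[[0,0,0],[0,0,-0.002],0.01],[[0,0,0],[0,0,-0.004],0.01],[[0,0,0],[0,0,-0.006],0.01],[[0,0,0],[0,0,-0.008],0.01],[[0,0,0],[0,0,-0.010],0.01],[[0,0,0],[0,0,-0.012],0.01],[[0,0,0],[0,0,-0.0125],0.01],[[0,0,0],[0,0,-0.0125],0.01]]' 30; python3 -c "from rig import ctrl;s=ctrl.read_state();print(s['ft_force'],s['moment'],s['gripper_force'])"
```

```text
t: 4.75
eef_pos: [590.7, -51.6, 83.1]
ee_rot: [-0.0, 0.989, 0.149, -0.0]
ft_force: [3.2, 1.8, -11.9]
finger_gap: 14.1
gripper_force: 30.0
[  3.2084535    1.82221634 -11.91174656] [ 0.45762924 -0.8116599  -0.0478069 ] 29.99809741973877
```

Lifted 12.3 mm with -12 N, close to the spring's pull. I'll turn to about 57° (1.0 rad).

```bash
python3 -m jog '[[[0,0,-3],[0,0,0],0.01],[[0,0,-6],[0,0,0],0.01],[[0,0,-9],[0,0,0],0.01],[[0,0,-12],[0,0,0],0.01],[[0,0,-15],[0,0,0],0.01],[[0,0,-18],[0,0,0],0.01],[[0,0,-21],[0,0,0],0.01],[[0,0,-24],[0,0,0],0.01],[[0,0,-27],[0,0,0],0.01],[[0,0,-30],[0,0,0],0.01],[[0,0,-30],[0,0,0],0.01]]'
python3 -c "from rig import ctrl;s=ctrl.read_state();print(s['ft_force'],s['moment'],s['gripper_force'])"
python3 -m jog '[[[0,0,-3],[0,0,0],0.01],[[0,0,-6],[0,0,0],0.01],[[0,0,-9],[0,0,0],0.01],[[0,0,-12],[0,0,0],0.01],[[0,0,-15],[0,0,0],0.01],[[0,0,-18],[0,0,0],0.01],[[0,0,-21],[0,0,0],0.01],[[0,0,-24],[0,0,0],0.01],[[0,0,-27],[0,0,0],0.01],[[0,0,-30],[0,0,0],0.01],[[0,0,-30],[0,0,0],0.01]]'
python3 - <<'E'
from h import *
import pickle
s=ctrl.read_state();im=cams.camera("wrist");pickle.dump(s,open("s2.pkl","wb"));print(s["eef_pos"],s["ee_rot"],s['ft_force'],s['moment'])
cv2.imwrite("pics/w2.png",im)
c=im[160:400,180:380]
cv2.imwrite("pics/w2c.png",cv2.resize(c,None,fx=2.5,fy=2.5,interpolation=cv2.INTER_CUBIC))
E
```

```text
t: 5.85
eef_pos: [590.2, -51.0, 82.9]
ee_rot: [-0.001, 0.916, 0.4, -0.0]
ft_force: [3.4, 5.6, -9.6]
finger_gap: 14.4
gripper_force: 30.0
[ 3.35106244  5.61058997 -9.62229397] [ 1.23116417 -0.72409652  0.01089968] 29.99799370765686
t: 6.95
eef_pos: [589.6, -50.6, 82.7]
ee_rot: [-0.001, 0.781, 0.624, -0.001]
ft_force: [0.7, 6.7, -10.8]
finger_gap: 13.7
gripper_force: 30.0
[589.58030467 -50.6198147   82.65330061] [-1.48099713e-03  7.81473089e-01  6.23936849e-01 -6.52775196e-04] [  0.73894447   6.65522185 -10.81536612] [ 1.50710802 -0.36515139 -0.02476565]
```

View pics/w2c.png

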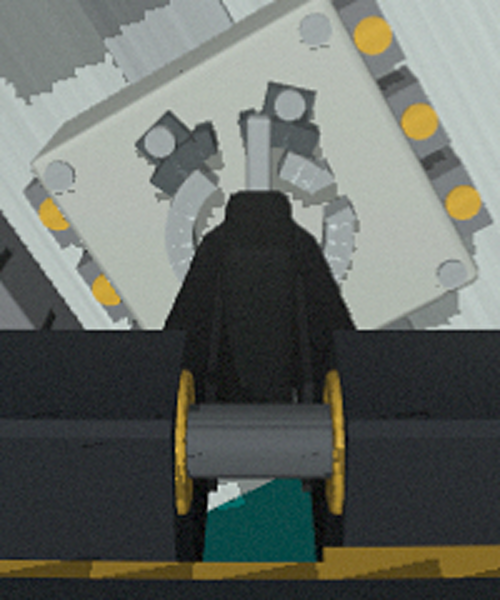

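```bash
python3 - <<'E'
from h import *
import pickle
s=pickle.load(open("s2.pkl","rb"))
f=lambda u,z:at("wrist",(180+(u[0]-.75)/2.5,160+(u[1]-.75)/2.5),z,s)
for c0 in ([590.2,-51.2],[589.6,-50.6]):
 for n,u,z in [("pin",(258,118),63),("pinmid",(258,150),63),("l1 out",(240,112),53),("l1 in",(244,150),53),("l2 out",(206,125),53),("l2 in",(217,152),53),("pintip34",(258,118),60)]:
  d=f(u,z)[:2]-c0;print(n,d.round(1),np.hypot(*d).round(1),(np.arctan2(d[1],d[0])-np.radians(17.1)).round(3))
E
```

```text
pin [ 6.9 33.1] 33.8 1.065
pinmid [ 5.2 25.5] 26.0 1.07
l1 out [ 2.4 32.9] 33.0 1.201
l1 in [ 1.1 23.2] 23.3 1.224
l2 out [-6.5 31.5] 32.2 1.476
l2 in [-5.5 24.2] 24.8 1.496
pintip34 [ 6.7 32.3] 33.0 1.066
pin [ 7.5 32.5] 33.3 1.044
pinmid [ 5.8 24.9] 25.6 1.042
l1 out [ 3.  32.3] 32.4 1.181
l1 in [ 1.7 22.6] 22.7 1.196
l2 out [-5.9 30.9] 31.5 1.461
l2 in [-4.9 23.6] 24.1 1.477
pintip34 [ 7.3 31.7] 32.5 1.044
```

The gap centre lies 0.276 rad (about 16°) beyond the pin, and its measured width of 0.27 rad matches 7.6 mm. I'll turn 16°, lower to just above the ring, then reduce the grip so that any push on the pin stays small.

```bash
python3 -m jog '[[[0,0,-3],[0,0,0],0.01],[[0,0,-6],[0,0,0],0.01],[[0,0,-9],[0,0,0],0.01],[[0,0,-12],[0,0,0],0.01],[[0,0,-15],[0,0,0],0.01],[[0,0,-16],[0,0,0],0.01],[[0,0,-16],[0,0,0.001],0.01],[[0,0,-16],[0,0,0.002],0.01],[[0,0,-16],[0,0,0.003],0.01],[[0,0,-16],[0,0,0.003],0.01]]' 30
python3 -m jog '[[[0,0,0],[0,0,0],0.01],[[0,0,0],[0,0,0.0005],0.01],[[0,0,0],[0,0,0.001],0.01],[[0,0,0],[0,0,0.0015],0.01],[[0,0,0],[0,0,0.0015],0.01],[[0,0,0],[0,0,0.0015],0.01]]' 14
python3 -c "from rig import ctrl;s=ctrl.read_state();print(s['ft_force'],s['moment'],s['gripper_force'])"
```

```text
t: 8.0
eef_pos: [589.2, -50.6, 79.5]
ee_rot: [-0.002, 0.688, 0.726, -0.001]
ft_force: [-1.1, 7.2, -10.5]
finger_gap: 14.0
gripper_force: 30.0
t: 8.6
eef_pos: [589.2, -50.6, 78.1]
ee_rot: [-0.002, 0.688, 0.726, -0.001]
ft_force: [-2.9, 6.4, -10.2]
finger_gap: 14.1
gripper_force: 14.0
[ -2.92373038   6.37124269 -10.21244462] [ 1.37474211 -0.06011837  0.05313955] 13.99484395980835
```

```bash
python3 -m jog '[[[0,0,0],[0,0,0.0004],0.01],[[0,0,0],[0,0,0.0008],0.01],[[0,0,0],[0,0,0.0012],0.01],[[0,0,0],[0,0,0.0015],0.01],[[0,0,0],[0,0,0.0015],0.01]]' 14
python3 -c "from rig import ctrl;s=ctrl.read_state();print(s['ft_force'],s['moment'],s['gripper_force'])"
```

```text
t: 9.1
eef_pos: [589.2, -50.7, 76.7]
ee_rot: [-0.002, 0.688, 0.726, -0.001]
ft_force: [-2.3, 7.9, -9.3]
finger_gap: 13.9
gripper_force: 14.0
[-2.25845195  7.87035968 -9.34819869] [1.36955119 0.02333387 0.05404079] 13.995193094015121
```

Still a clean spring pull at 5.9 mm, so the pin is entering the notch. Continuing down.

```bash
python3 -m jog '[[[0,0,0],[0,0,0.0005],0.01],[[0,0,0],[0,0,0.001],0.01],[[0,0,0],[0,0,0.0015],0.01],[[0,0,0],[0,0,0.002],0.01],[[0,0,0],[0,0,0.002],0.01]]' 14
python3 -c "from rig import ctrl;s=ctrl.read_state();print(s['ft_force'],s['moment'],s['gripper_force'])"
```

```text
t: 9.6
eef_pos: [589.2, -50.6, 74.7]
ee_rot: [-0.002, 0.688, 0.726, -0.001]
ft_force: [-1.5, 7.7, -9.2]
finger_gap: 13.9
gripper_force: 14.0
[-1.50977173  7.7458064  -9.17174503] [ 1.39010638  0.01215806 -0.02818463] 13.9952851831913
```

```bash
python3 -m jog '[[[0,0,0],[0,0,0.0005],0.01],[[0,0,0],[0,0,0.001],0.01],[[0,0,0],[0,0,0.0015],0.01],[[0,0,0],[0,0,0.002],0.01],[[0,0,0],[0,0,0.0025],0.01],[[0,0,0],[0,0,0.003],0.01],[[0,0,0],[0,0,0.003],0.01]]' 14
python3 -c "from rig import ctrl;s=ctrl.read_state();print(s['ft_force'],s['moment'],s['gripper_force'])"
```

```text
t: 10.3
eef_pos: [589.2, -50.6, 71.8]
ee_rot: [-0.002, 0.688, 0.726, -0.001]
ft_force: [-1.7, 7.6, -7.9]
finger_gap: 13.9
gripper_force: 14.0
[-1.73139826  7.5669208  -7.91052677] [1.37628971 0.05148036 0.01197573] 13.996012508869171
```

At 1 mm lift it still pulls spring-like with no moment about z. I'll release in small steps, then rise clear.

```bash
python3 -m jog '[[[0,0,0],[0,0,0],0.018],[[0,0,0],[0,0,0],0.02],[[0,0,0],[0,0,0],0.03],[[0,0,0],[0,0,0],0.04],[[0,0,0],[0,0,0],0.04],[[0,0,0],[0,0,-0.03],0.04],[[0,0,0],[0,0,-0.06],0.05],[[0,0,0],[0,0,-0.09],0.06],[[0,0,0],[0,0,-0.12],0.08],[[0,0,0],[0,0,-0.12],0.095],[[0,0,0],[0,0,-0.12],0.095],[[0,0,0],[0,0,-0.12],0.095]]' 14
python3 - <<'E'
from h import *
import pickle
s=ctrl.read_state();im=cams.camera("wrist");pickle.dump(s,open("s3.pkl","wb"));print(s["eef_pos"],s["ee_rot"])
cv2.imwrite("pics/w3.png",im)
cv2.imwrite("pics/w3c.png",cv2.resize(im[120:270,210:360],None,fx=4,fy=4,interpolation=cv2.INTER_CUBIC))
E
```

```text
t: 11.5
eef_pos: [590.3, -51.6, 191.1]
ee_rot: [-0.001, 0.688, 0.726, -0.0]
ft_force: [0.2, 0.3, -1.0]
finger_gap: 83.1
gripper_force: 0.0
[590.25816275 -51.58800295 191.10837021] [-6.41301598e-04  6.87677854e-01  7.26015528e-01 -4.59877119e-04]
```

View pics/w3c.png

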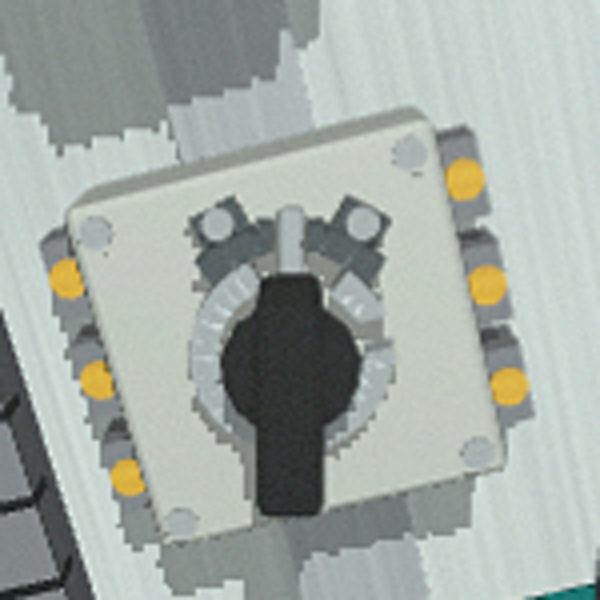

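The pin (290,240) sits centred between the two stop lugs. One numeric check that it's down: bar length at the home height, against the same measurement from the start picture (49.6 mm).

```bash
python3 - <<'E'
from h import *
import pickle
s=pickle.load(open("s3.pkl","rb"))
f=lambda u,z:at("wrist",(210+(u[0]-1.5)/4,120+(u[1]-1.5)/4),z,s)
for z in(100.5,108.5):
  a,b=f((290,515),z),f((290,276),z);d=b-a
  print(z,(a+b)/2,np.hypot(*d[:2]),np.arctan2(d[1],d[0])-np.radians(17.1))
p=f((290,207),51);print(p,np.hypot(*(p-[590.2,-51.4,51])[:2]))
E
```

```text
100.5 [589.57546257 -47.77730116 100.5       ] 50.306376146818565 1.327266129638238
108.5 [589.4862826  -45.31596644 108.5       ] 48.76466884212042 1.3272661296382395
[587.59764341 -17.00679768  51.        ] 34.49151527011032
```

The bar length (50.3 mm against 49.6) and the centre offset (+3.6 mm against +3 mm at the start) match the knob fully home at 1.33 rad. The robot is clear.

```bash
python3 -c "from rig import job;print(job.sign_off())"
```

```text
the job is handed in; nothing more can be done
None
```

I pulled the knob up, turned it anticlockwise to the second notch at about 1.33 rad, lowered it home and released it, then handed the job in; the hand-in gave no verdict, but the final picture shows the pin centred in the notch and the gripper clear.

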